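# Hold a drive collar on the spindle's flat

## Task

Close the fingers on the bare end of the upright shaft to feel where its flat is, and turn the shaft until the flat faces the key guide. Then take the collar that has the set screw, lower it over the shaft without forcing it so that the screw's tip slides down the flat, and finish still holding it up there level, its screw in line with the guide's hole so that a key could go straight in: do not let go. Leave the plain ring, concrete cube, tape and tray where they are.

Things in the scene. Friction and masses are not known exactly. Their poses are not given: they have to be found in the camera images.
- stand: Fixed grey stand of an upright spindle. Origin on the shaft's axis at bench level, z up, x pointing horizontally from the shaft to the key guide. Base plate 210 x 110 mm, 12 mm thick, from x = -80 to +130 mm; round bearing housing, 80 mm across, up to 60 mm high, out of which the shaft rises. Key guide: slim post (10 x 26 mm) 95 mm from the axis, with a 30 mm ring on top.
- shaft_end (a point): Centre of the top end of the bare steel shaft, 24 mm across, 120 mm above the bench. The shaft turns about its upright axis with slight friction (0.06 N m), up to 3.5 rad either way from flat facing the guide, and stays where left. This point's axes are the stand's: they do not turn with the shaft.
- flat_level (a point): Point on the shaft's axis 102 mm up, midway along the flat milled on one side of it (heights 84 to 120 mm, 7 mm from the axis): fingers close to about 19 mm with a pad on the flat, to 24 mm off it. Where the flat faces is not reported: feel or see it (the end is D-shaped). It starts 0.9 to 2.2 rad counter-clockwise, from above, of the guide's direction. Axes as the stand's.
- guide_hole (a point): Centre of the mouth (shaft side) of the 16 mm wide horizontal hole in the key guide: 89 mm from the shaft's axis along the stand's x, 102 mm above the bench.
- collar: Loose steel collar lying flat on the bench: 50 mm outer diameter, 26 mm high, upright bore 27 mm, about 0.27 kg. Origin at the centre of its underside, z up along the bore, x towards its set screw, which stands 8 mm out of the rim at half height as a dark round stub 9 mm thick. On the shaft's flat, let go, it slides down until the screw's tip stops at the flat's lower end, 15 mm too low.
- screw (a point): Outer end of the collar's set screw, on its centre line: 33 mm from the collar's axis along its x, 13 mm above its underside. Inside, the screw's tip (5 mm wide, 6 mm high) reaches into the bore to 8.5 mm from the axis, so the collar passes over the shaft's end only when its screw faces the flat, to within about 0.3 rad.
- spacer: Plain steel spacer ring of the collar's size (50 mm outer, 27 mm bore, 26 mm high) but without any screw; it stays where it is. Origin at the centre of its underside.
- specimen: Concrete specimen cube, 50 mm; stays where it is. Origin at the centre of its underside.
- tape: Roll of tape, 90 mm across, 20 mm high; stays where it is. Origin at the centre of its underside.
- tray: Small open plastic tray, 150 x 100 x 40 mm; stays where it is. Origin at the centre of its underside.
Not all that is in view belongs to the job. What is shaped like the collar but pink or purple is not meant.

How it is judged:
By the outcome, as a careful person would: the job done as asked, in the order asked, and still so for the second after the job is handed in, while the arm keeps its last pose, push and grip.
It also fails if it takes over 72 s, if anything falls off the work surface, if the arm or the gripper's body presses on something with over 40 N, if the wrist force passes 120 N, or if a joint passes its speed limit or range.

## Robot

A 7-joint arm with a two-finger parallel gripper is mounted at the origin on the work surface. World frame = base frame: x ahead of the robot, y to its left, z up, the work surface at z = 0. Lengths are in mm, angles in rad, forces in N, time in s.
With the tool pointing down it reaches from about 425 to 875 mm from the base axis. Payload 9.9 kg.
Tool frame: the origin (TCP) lies at the very end of the fingers, on their centre line; the grasp point (between the pads) lies 19 mm behind it (arm.grip_depth is the distance from the TCP to the grasp point, in mm); z points along the fingers, x is the direction in which the jaws open and shut, and the axes are right-handed (so a half turn about z gives the same grasp; the last joint's range is limited). The gripper opens to 85 mm and grips with 20 to 120 N. Pads are 22 mm wide; open, the fingers measure 114 mm over their backs; the gripper's body (76 mm by 85 mm) begins 54 mm behind the grasp point. The pads swing forward as they close: fully open they stand 13 mm farther back than shut.
Start: joints at [-1.414, 0.576, 0.025, 1.437, -0.015, 1.129, -0.057], TCP at [160.966, 655.53, 231.289] pointing down, gripper open.
Joint ranges: [-2.76, 2.76], [-0.34, 2.15], [-1.52, 1.57], [0.19, 2.46], [-1.09, 4.23], [0.17, 1.99], [-2.82, 2.82]. Speed limits (rad/s): [2.22, 2.22, 3.01, 3.01, 3.14, 3.14, 3.14].

## Interface

Orientations are given as a unit quaternion [x, y, z, w].
In Python, from station import arm, vision, ticket gives the robot as it stands. The module is installed in compiled form; this text tells all that it offers.
- The arm moves only by the shell command python3 -m crank 'ROWS' [FORCE]. ROWS is JSON, one flat list of numbers, 5 for each row, row after row: the closure in counts, from 0 (fully open) to 255 (shut), then the shift along the tool's x, y, z in mm, then the turn about the tool's z in degrees. A call has 1 to 12 rows; each row shifts and turns the commanded pose from where the row before left it, along the tool's axes as they then stand; what a row does not reach is not made up. A row lasts 1/12 s, in which the tool goes at most 41.7 mm and 7.16 degrees, less where a joint would pass 70% of its speed; a pose out of reach is approached as far as the arm can. A call with a gripper value outside its range is refused whole. The fingers move at their own pace and stop on an object; FORCE is the grip in N (left out, the last holds). Time passes only in rows, so rows that do not move let the fingers close. It gives the time, the measured TCP pose, the force and the opening at its end, in the units of the state.
- arm.read_state(): the state, without advancing time (a new reading comes with each control period).
- vision.get_image(name): name is "scene" or "side" or "wrist"; returns (picture, depth): 480x640x3 uint8, red, green, blue; 480x640 float32, mm along the optical axis (not along the pixel's ray), 0 where there is no reading.
- vision.calibration(name): a dict with "fx", "fy", "cx", "cy" (pixels), "k1" (the pictures are not rectified: a ray, as slopes to the right and down, at radius r is drawn at 1 + k1 r^2 times it, then the intrinsics apply), "cam_to_world" (4x4, takes a point from camera to world coordinates). Camera axes: x right, y up, looking along -z (the intrinsics and any distortion apply to the point x, -y, -z); pixel columns grow to the right and rows downward; lengths in mm; the calibration is good to about 2 mm. A picture is of the moment at which its call begins: read the wrist's pose just before it. calibration takes no time and is no camera call; for the wrist camera it gives the pose at the moment of the call.
- ticket.hand_in(): hands the job in, once; it reports no verdict.
The state is a dict: "t": time; "joint_pos": joint angles; "joint_velocities": joint speeds; "effort": joint torques, N m; "tcp_pos": TCP position; "eef_rot": TCP orientation; "force": force on the tool from outside, world axes, zero at the start; "torque": the same for the moment, N m; "gripper_width": finger opening in mm.
Only numpy, scipy, OpenCV 4.12 (cv2) and the standard library are available. Lean on these libraries where they do the work, as an engineer would, in place of code of your own. Each camera call takes 0.05 s, during which the arm holds its last target.

## Working session

There is one attempt and no reset: what is moved stays moved. The work goes in short steps, Python scripts to look and compute and a shell command to move; the robot and the scene stay as the last step left them, time stands still between calls to the robot, and variables do not carry over. Pictures are saved under pics/ and viewed, and the job is handed in when it is done.

```bash
mkdir -p pics; ls
python3 - <<'E'
from station import arm, vision, ticket
import cv2
print(arm.read_state(), arm.grip_depth)
for n in ["scene","side","wrist"]:
    c=vision.calibration(n); print(n,c)
    p,d=vision.get_image(n); cv2.imwrite(f"pics/{n}0.png",p[:,:,::-1])
    import numpy as np; np.save(f"pics/{n}0.npy",d)
E
```

```text
pics
{'t': 0.0, 'joint_pos': array([-1.41386404,  0.576542  ,  0.02486029,  1.43796434, -0.01494543,
        1.12902994, -0.05651163]), 'joint_velocities': array([ 4.88752977e-04, -2.92593560e-04, -2.08269236e-04,  1.63325339e-04,
       -1.81468694e-03,  6.14463152e-07, -7.03695313e-04]), 'effort': array([-5.26413696e-04, -7.65806580e+01,  2.25013107e+00, -2.85951966e+01,
        1.52462558e-02,  1.26142753e-02, -6.63648549e-06]), 'tcp_pos': array([160.83545195, 655.05053267, 230.41654457]), 'eef_rot': array([ 7.86887009e-01,  6.17096476e-01, -6.43121480e-04,  6.00319944e-04]), 'force': array([-0.32830547,  0.19167213,  0.24441796]), 'torque': array([-0.01973762,  0.01413112, -0.03247591]), 'gripper_width': 85.07855915740193} 18.700000000000003
scene {'fx': 468.9045183498501, 'fy': 468.9045183498501, 'cx': 309.86840373184447, 'cy': 234.8849424106912, 'k1': -0.005110474748959051, 'cam_to_world': array([[-2.16856667e-01, -8.47277859e-01,  4.84864327e-01,
         1.02128288e+03],
       [ 9.76165147e-01, -1.92609545e-01,  1.00015848e-01,
         1.51146965e+02],
       [ 8.64828435e-
[... 434 characters left out ...]
166e-01,
        -6.89423818e+02],
       [-1.48066292e-02,  7.54946081e-01,  6.55619690e-01,
         9.88957148e+02],
       [ 0.00000000e+00,  0.00000000e+00,  0.00000000e+00,
         1.00000000e+00]])}
wrist {'fx': 334.1023343296356, 'fy': 334.1023343296356, 'cx': 318.8818646734713, 'cy': 238.24316760573998, 'k1': -0.02799084722178083, 'cam_to_world': array([[ 2.39406309e-01, -9.36864430e-01, -2.54891466e-01,
         9.64460522e+01],
       [ 9.70918245e-01,  2.30591645e-01,  6.43836495e-02,
         6.71338999e+02],
       [-1.54290851e-03, -2.62892627e-01,  9.64823863e-01,
         3.73733437e+02],
       [ 0.00000000e+00,  0.00000000e+00,  0.00000000e+00,
         1.00000000e+00]])}
```

View pics/scene0.png

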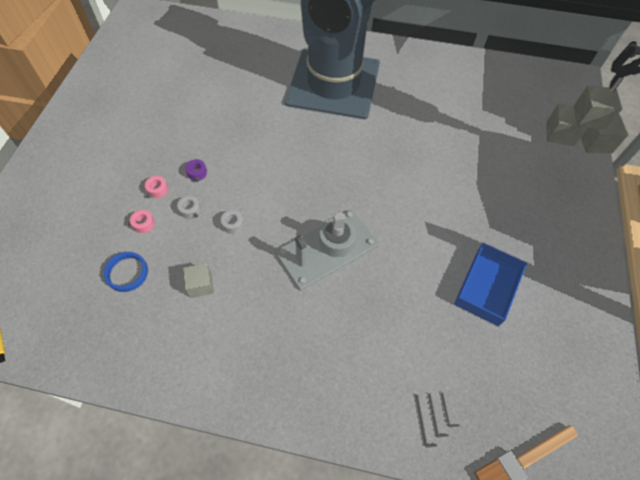

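View pics/side0.png

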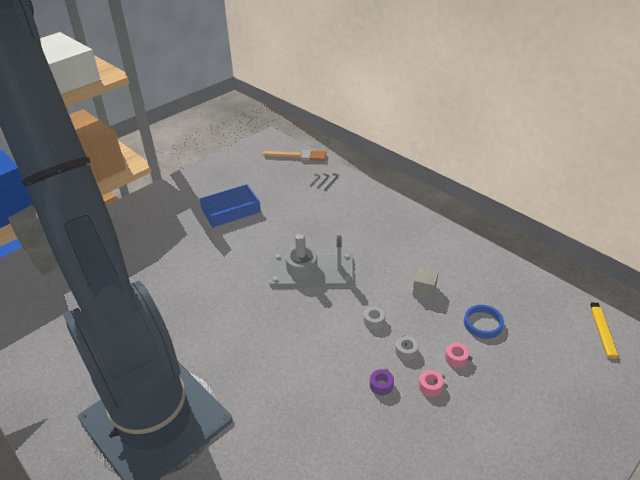

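View pics/wrist0.png

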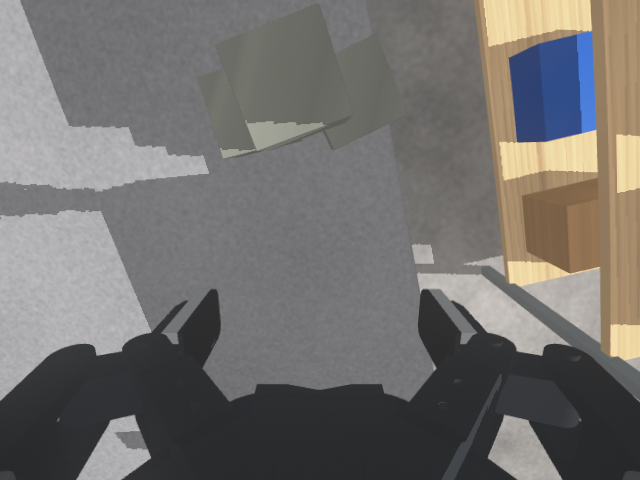

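Run:
```python
import cv2,numpy as np
s=cv2.imread("pics/scene0.png"); d=cv2.imread("pics/side0.png")
a=cv2.resize(s[150:300,90:270],(720,600),interpolation=cv2.INTER_CUBIC)
b=cv2.resize(d[290:410,340:500],(800,600),interpolation=cv2.INTER_CUBIC)
c=cv2.resize(s[195:300,265:390],(714,600),interpolation=cv2.INTER_CUBIC)
e=cv2.resize(d[225:300,260:360],(800,600),interpolation=cv2.INTER_CUBIC)
for n,i in zip("abce",(a,b,c,e)): cv2.imwrite(f"pics/crop_{n}.png",i)
```

```text
(no output)
```

View pics/crop_a.png

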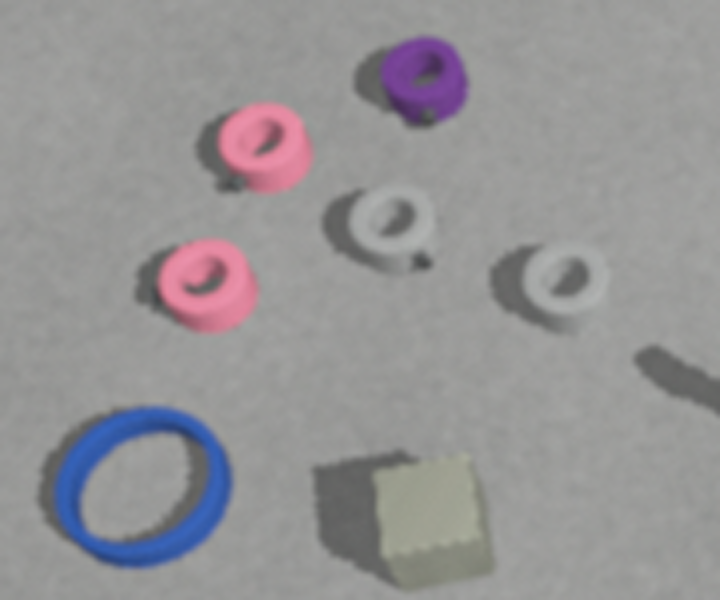

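View pics/crop_b.png

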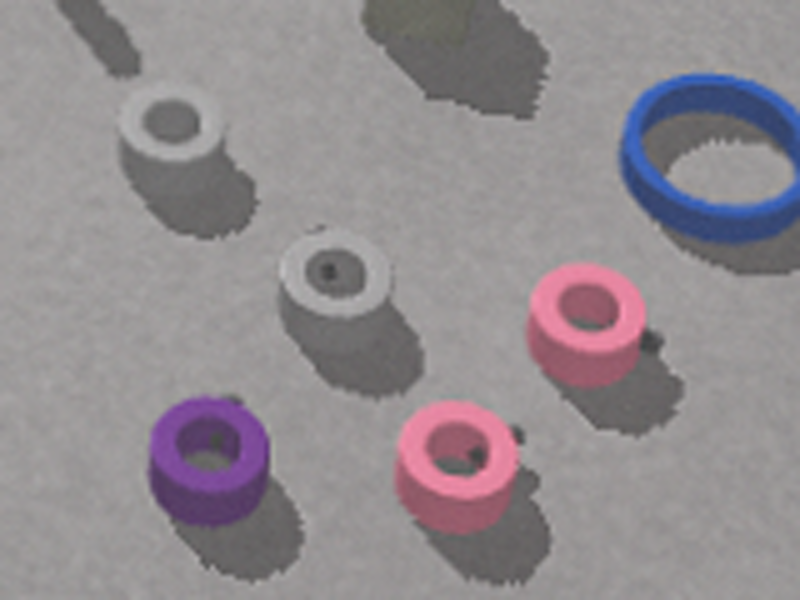

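View pics/crop_c.png

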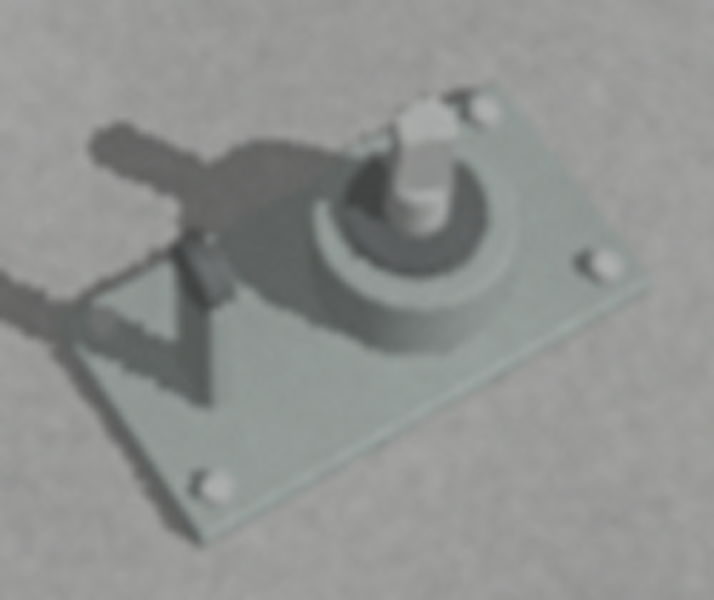

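View pics/crop_e.png

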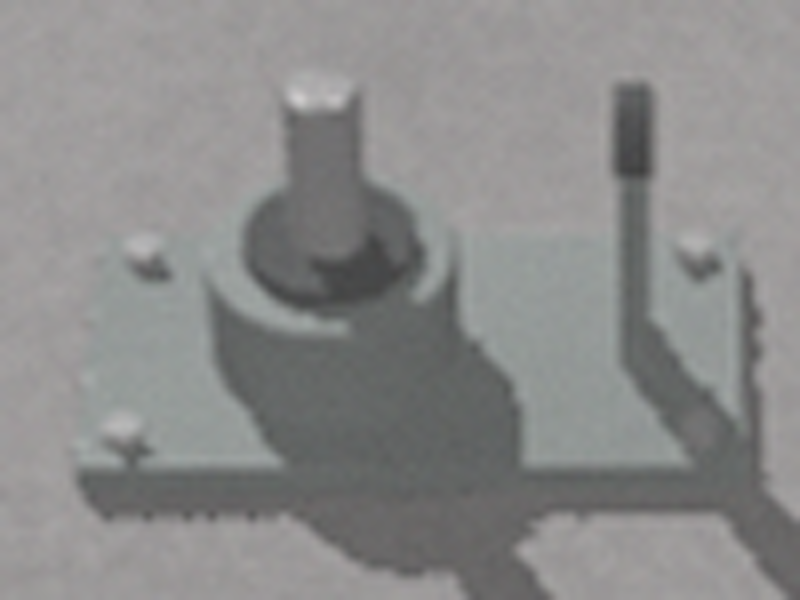

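The only grey candidates are the ring at scene (188,206), which has a dark screw stub at (195,215), and the plain grey ring at (231,218). Pink (156,187) and (141,221) and purple (196,170) are excluded by colour. The crop confirms (188,206) is the collar: the screw tip is also visible in its bore in the side view. The flat appears to face the scene camera.

```bash
cat > h.py <<'E'
import numpy as np, cv2
from scipy.spatial.transform import Rotation as R
def K(c): return np.array([[c['fx'],0,c['cx']],[0,c['fy'],c['cy']],[0,0,1]])
def proj(c,P):
    P=np.atleast_2d(np.asarray(P,float)); T=np.linalg.inv(c['cam_to_world'])
    q=P@T[:3,:3].T+T[:3,3]; x=q[:,0]/-q[:,2]; y=-q[:,1]/-q[:,2]
    f=1+c['k1']*(x*x+y*y)
    return np.c_[c['fx']*x*f+c['cx'],c['fy']*y*f+c['cy']]
def ray(c,uv):
    uv=np.atleast_2d(np.asarray(uv,float))
    x=cv2.undistortPoints(uv[:,None],K(c),np.array([c['k1'],0,0,0]))[:,0]
    d=np.c_[x[:,0],-x[:,1],-np.ones(len(x))]
    M=c['cam_to_world']; return M[:3,3],d@M[:3,:3].T
def atz(c,uv,z):
    o,d=ray(c,uv); return o+d*((z-o[2])/d[:,2])[:,None]
E
python3 - <<'E'
from h import *
from station import arm,vision
cs,cd=vision.calibration("scene"),vision.calibration("side")
def A(u): return (u[0]/4+90,u[1]/4+150)
def B(u): return (u[0]/5+340,u[1]/5+290)
def C(u): return (u[0]*125/714+265,u[1]*105/600+195)
def E(u): return (u[0]/8+260,u[1]/8+225)
r=lambda x:np.round(x,1)
print("collar top sc",r(atz(cs,[A((392,220))],26)),"sd",r(atz(cd,[B((335,272))],26)))
print("screw sc",r(atz(cs,[A((422,260))],13)),"tip sd",r(atz(cd,[B((329,271))],13)),"sc", r(atz(cd,[B((317,230))],15)))
print("spacer sc",r(atz(cs,[A((566,280))],26)),"sd",r(atz(cd,[B((171,122))],26)))
print("shaft sc",r(atz(cs,[C((430,118))],120)),"sd",r(atz(cd,[E((321,92))],120)))
print("guide top sc",r(atz(cs,[C((193,238))],117)),"sd",r(atz(cd,[E((633,90))],117)))
print("base corners sc",r(atz(cs,[C(u) for u in [(203,540),(650,282),(494,88),(68,335)]],12)))
print("housing sd",r(atz(cd,[E((331,242))],60)))
print(proj(cd,[[0,0,0]]))
E
```

```text
collar top sc [[ 496.7 -246.9   26. ]] sd [[ 491.4 -251.5   26. ]]
screw sc [[ 511.7 -226.1   13. ]] tip sd [[ 498.9 -243.3   13. ]] sc [[ 512.1 -225.5   15. ]]
spacer sc [[ 513.4 -136.5   26. ]] sd [[ 507.4 -141.4   26. ]]
shaft sc [[506.  108.1 120. ]] sd [[505.5 101.  120. ]]
guide top sc [[571.6  35.7 117. ]] sd [[574.4  36.2 117. ]]
base corners sc [[639.4  54.1  12. ]
 [493.7 201.2  12. ]
 [417.9 125.4  12. ]
 [567.2 -16.6  12. ]]
housing sd [[504.9  99.9  60. ]]
[[154.48349151 419.37764296]]
```

```bash
python3 -m crank '[0,-25,26,1,0, 0,-25,26,1,0, 0,-25,26,1,0, 0,-25,26,1,0, 0,-25,26,1,0, 0,-25,26,1,0, 0,-25,26,1,0, 0,-25,26,1,0, 0,-25,26,1,0, 0,-25,26,1,0, 0,-25,26,1,0, 0,-25,26,1,0]' 30
```

```text
t: 1.15
tcp_pos: [393.0, 288.1, 219.3]
eef_rot: [0.787, 0.617, -0.0, 0.0]
force: [0.9, -0.6, 0.3]
gripper_width: 85.5
```

Run:
```python
from h import *
from station import vision
cs,cd=vision.calibration("scene"),vision.calibration("side")
r=lambda x:np.round(x,1)
A=lambda u:(u[0]/4+90,u[1]/4+150)
off=np.array([-2.8,-2.5,0])
for n,u,z in [("purple",(424,68),26),("pink1",(265,140),26),("pink2",(207,278),26),("cube",(428,500),50)]: print(n,r(atz(cs,[A(u)],z)+off))
```

```text
purple [[ 384.8 -268.2   26. ]]
pink1 [[ 456.8 -342.3   26. ]]
pink2 [[ 554.6 -338.3   26. ]]
cube [[ 668.  -161.4   50. ]]
```

```bash
python3 -m crank '[0,-25,26,3,0, 0,-25,26,3,0, 0,-25,26,3,0, 0,-25,26,3,0, 0,-25,26,3,0, 0,-26,26,3,0, 0,0,0,0,7, 0,0,0,0,7, 0,0,0,0,7, 0,0,0,0,7, 0,0,0,0,7, 0,0,0,0,7]'; python3 -m crank '[0,0,0,5,7, 0,0,0,5,2, 0,0,0,0,0]'
python3 - <<'E'
from h import *
from station import arm,vision
s=arm.read_state(); c=vision.calibration("wrist"); p,d=vision.get_image("wrist")
cv2.imwrite("pics/w1.png",p[:,:,::-1]); np.save("pics/w1.npy",d); np.save("pics/w1c.npy",c,allow_pickle=True)
print(s['tcp_pos'],s['eef_rot'],s['joint_pos'])
E
```

```text
t: 2.15
tcp_pos: [507.8, 105.8, 201.2]
eef_rot: [0.957, 0.291, -0.0, -0.0]
force: [0.4, -0.6, -0.0]
gripper_width: 85.1
t: 2.4
tcp_pos: [507.3, 106.0, 190.4]
eef_rot: [0.976, 0.217, -0.001, 0.0]
force: [-0.5, -0.2, 0.1]
gripper_width: 85.4
[507.27671387 106.03998139 190.40260279] [ 9.76060791e-01  2.17496209e-01 -8.37202938e-04  1.73402086e-04] [-0.56088947  0.41331738  0.37639514  1.9119888  -0.196678    0.85367026
  0.35535704]
```

View pics/w1.png

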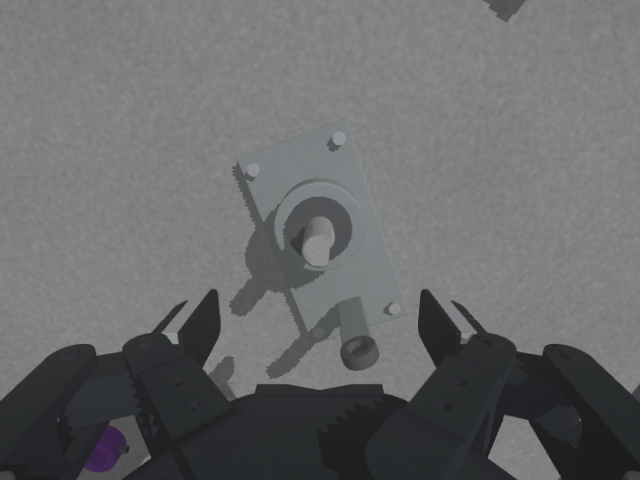

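Run:
```python
import cv2
p=cv2.imread("pics/w1.png")
cv2.imwrite("pics/w1a.png",cv2.resize(p[200:290,260:380],(800,600),interpolation=cv2.INTER_CUBIC))
cv2.imwrite("pics/w1b.png",cv2.resize(p[100:400,200:440],(480,600),interpolation=cv2.INTER_CUBIC))
```

```text
(no output)
```

View pics/w1a.png

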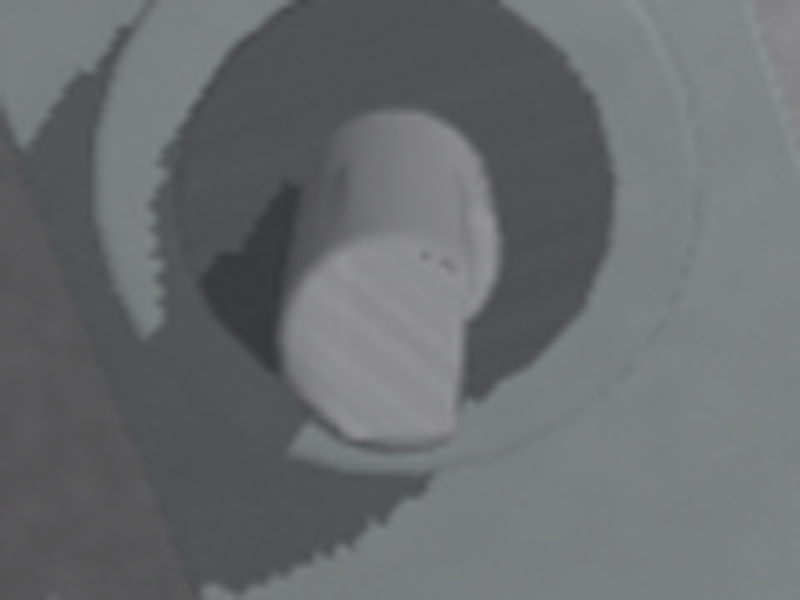

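View pics/w1b.png

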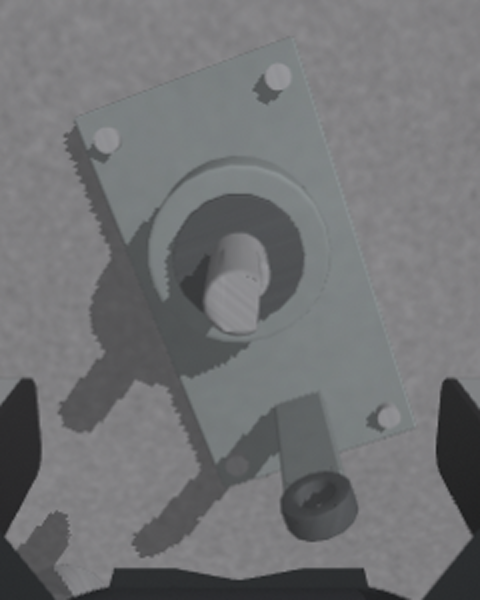

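Run:
```python
from h import *
c=np.load("pics/w1c.npy",allow_pickle=True).item()
a=lambda u:(u[0]*.15+260,u[1]*.15+200)
b=lambda u:(u[0]/2+200,u[1]/2+100)
r=lambda x:np.round(x,1)
f=atz(c,[a((466,305)),a((450,432))],120); print("flat edge",r(f)); d=f[1]-f[0]; print("len",np.linalg.norm(d),"normal yaw",np.degrees(np.arctan2(d[1],d[0]))+90)
# D round points -> circle fit
pts=atz(c,[a(u) for u in [(290,300),(283,340),(300,390),(340,432),(390,447),(325,255),(370,235),(400,232)]],120)[:,:2]
A=np.c_[2*pts,np.ones(len(pts))]; s=np.linalg.lstsq(A,(pts**2).sum(1),rcond=None)[0]; print("centre",r(s[:2]),"rad",np.sqrt(s[2]+s[:2]@s[:2]))
n=np.array([d[1],-d[0]])/np.linalg.norm(d[:2]); print("flat dist",(f[0][:2]-s[:2])@n)
print("corners",r(atz(c,[b((75,118)),b((293,37)),b((414,425))],12)))
print("ring top",r(atz(c,[b((318,487))],117)))
print("housing in",r(atz(c,[b((238,258))],60)),"outer",r(atz(c,[b((239,250))],60)))
```

```text
flat edge [[512.5 112.  120. ]
 [516.9  99.2 120. ]]
len 13.545163409825285 normal yaw 18.675997744770143
centre [507.8 105.7] rad 11.298261188562046
flat dist -6.5335147065855255
corners [[413.9 124.4  12. ]
 [490.8 200.1  12. ]
 [635.7  52.4  12. ]]
ring top [[564.9  52.5 117. ]]
housing in [[507.2 106.1  60. ]] outer [[506.1 109.4  60. ]]
```

```bash
python3 -m crank '[0,0,0,20,6, 0,0,0,25,0, 0,0,0,25,0, 0,0,0,20,0, 0,0,0,15,0, 0,0,0,0,0]' 30
python3 - <<'E'
from h import *
from station import arm
s=arm.read_state(); print(s['tcp_pos'],s['eef_rot'],s['force'],np.degrees(2*np.arctan2(s['eef_rot'][1],s['eef_rot'][0])))
E
```

```text
t: 2.95
tcp_pos: [506.4, 105.7, 84.0]
eef_rot: [0.986, 0.168, -0.002, 0.0]
force: [-0.9, -0.1, 0.2]
gripper_width: 85.4
[506.43134854 105.73689206  84.01144129] [ 9.85820829e-01  1.67788090e-01 -2.10489992e-03  1.39076953e-04] [-0.91369422 -0.05241017  0.20296227] 19.31852092232816
```

```bash
python3 -m crank '[120,-1,0,0,0, 160,0,0,0,0, 255,0,0,0,0, 255,0,0,0,0, 255,0,0,0,0, 255,0,0,0,0, 255,0,0,0,0, 255,0,0,0,0]' 25;  python3 -m crank '[255,0,0,0,0, 255,0,0,0,0, 255,0,0,0,0]'
```

```text
t: 3.62
tcp_pos: [505.1, 105.1, 86.8]
eef_rot: [0.986, 0.167, -0.002, -0.0]
force: [-7.9, -2.0, 10.5]
gripper_width: 18.3
t: 3.87
tcp_pos: [505.1, 105.1, 86.8]
eef_rot: [0.986, 0.167, -0.002, -0.0]
force: [-8.3, -2.5, 10.7]
gripper_width: 18.4
```

```bash
python3 -m crank '[255,-0.3,-0.3,0,6.5, 255,-0.3,-0.3,0,6.5, 255,0,-0.3,0,6.5, 255,0,-0.3,0,6.5, 255,0,-0.3,0,6.5, 255,0,-0.3,0,6.5, 255,0,-0.3,0,6.5, 255,0,-0.3,0,6.5, 255,0,-0.3,0,6.5, 255,0,-0.3,0,6, 255,0,0,0,0, 255,0,0,0,0]'
python3 - <<'E'
from h import *
from station import arm
s=arm.read_state(); print(s['tcp_pos'],s['force'],s['torque'],np.degrees(2*np.arctan2(s['eef_rot'][1],s['eef_rot'][0])),s['joint_pos'],s['gripper_width'])
E
```

```text
t: 4.87
tcp_pos: [506.1, 107.5, 86.8]
eef_rot: [0.923, -0.386, -0.0, 0.0]
force: [-4.1, -3.8, 7.3]
gripper_width: 18.3
[506.10512775 107.49784421  86.81017606] [-4.13789771 -3.8290622   7.29473691] [-0.5053064   0.94710472 -0.08712095] -45.37867219957445 [-0.72342042  0.63098027  0.65947316  2.03378873 -0.61144523  0.68046803
 -0.45676304] 18.289775382941063
```

```bash
python3 -m crank '[150,0,0,0,0, 100,0,0,0,0, 60,0,0,0,0, 0,0,0,0,0, 0,0,0,-15,0, 0,0,0,-30,0, 0,0,0,-30,0, 0,0,0,-25,0, 0,0,0,0,0]'
python3 - <<'E'
from h import *
from station import arm,vision
s=arm.read_state(); c=vision.calibration("wrist"); p,d=vision.get_image("wrist")
cv2.imwrite("pics/w2.png",p[:,:,::-1]); np.save("pics/w2c.npy",c,allow_pickle=True)
print(s['tcp_pos'],np.degrees(2*np.arctan2(s['eef_rot'][1],s['eef_rot'][0])))
q=p[:,:,::-1]
cv2.imwrite("pics/w2a.png",cv2.resize(q[190:310,240:400],(800,600),interpolation=cv2.INTER_CUBIC))
cv2.imwrite("pics/w2b.png",cv2.resize(q[130:355,200:500],(800,600),interpolation=cv2.INTER_CUBIC))
E
```

```text
t: 5.62
tcp_pos: [509.2, 108.1, 190.5]
eef_rot: [0.923, -0.385, 0.003, -0.002]
force: [2.0, 0.1, 0.2]
gripper_width: 85.5
[509.24957004 108.05833433 190.47411599] -45.31292678740732
```

View pics/w2a.png

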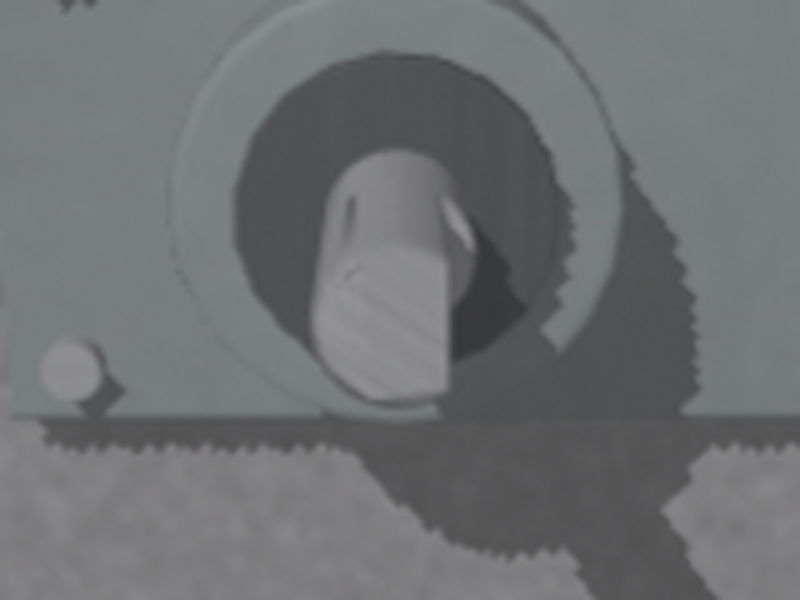

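View pics/w2b.png

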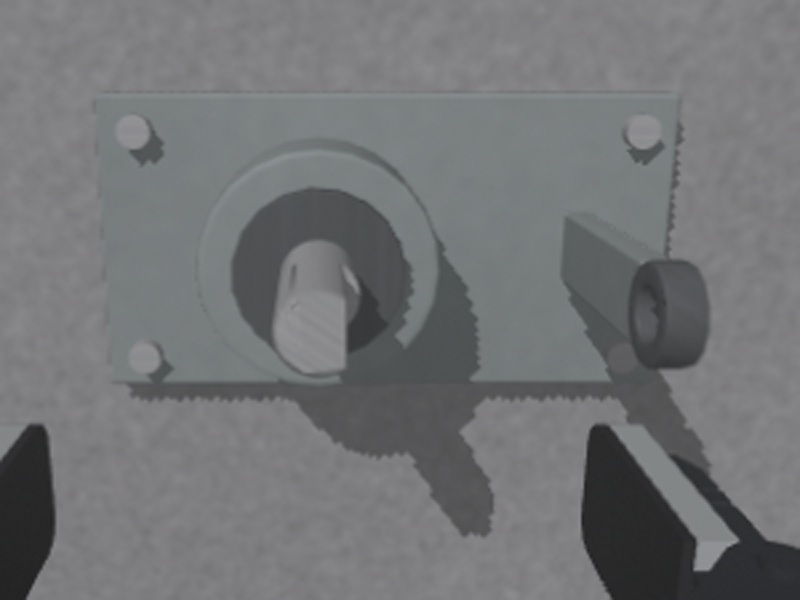

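Run:
```python
from h import *
c=np.load("pics/w2c.npy",allow_pickle=True).item()
a=lambda u:(u[0]*.2+240,u[1]*.2+190)
b=lambda u:(u[0]*.375+200,u[1]*.375+130)
r=lambda x:np.round(x,1)
yaw=lambda d:np.degrees(np.arctan2(d[1],d[0]))
t=atz(c,[b((97,94)),b((680,94))],12); print("top edge",r(t),yaw(t[1]-t[0]))
t=atz(c,[b((112,383)),b((600,381))],12); print("bot edge",r(t),yaw(t[1]-t[0]))
t=atz(c,[b((133,131)),b((642,131))],18); print("bolts",yaw(t[1]-t[0]))
t=atz(c,[a((448,258)),a((448,390))],120); print("flat",r(t),yaw(t[1]-t[0])+90)
s=atz(c,[a((383,322))],120);print("D centre approx",r(s))
m=atz(c,[b((648,314))],102); print("mouth centre",r(m))
```

```text
top edge [[491.4 199.3  12. ]
 [637.   52.   12. ]] -45.32431545724421
bot edge [[413.1 123.5  12. ]
 [545.7 -10.1  12. ]] -45.20578445473736
bolts -45.34256926799436
flat [[518.9 107.4 120. ]
 [505.8  94.3 120. ]] -44.89449793894673
D centre approx [[506.5 107.3 120. ]]
mouth centre [[570.5  41.3 102. ]]
```

```bash
python3 -m crank '[0,24,26,0,0, 0,24,26,0,0, 0,24,26,0,0, 0,25,26,0,0, 0,24,26,5,0, 0,24,26,5,0, 0,24,26,5,0, 0,25,27,5,-1, 0,24,26,10,-1, 0,24,26,10,-1, 0,0,0,0,-1, 0,0,0,0,0]'
python3 - <<'E'
from h import *
from station import arm,vision
s=arm.read_state(); c=vision.calibration("wrist"); p,d=vision.get_image("wrist")
cv2.imwrite("pics/w3.png",p[:,:,::-1]); np.save("pics/w3c.npy",c,allow_pickle=True)
print(s['tcp_pos'],s['eef_rot'],np.degrees(2*np.arctan2(s['eef_rot'][1],s['eef_rot'][0])),s['joint_pos'])
q=p[:,:,::-1]
cv2.imwrite("pics/w3a.png",cv2.resize(q[190:310,240:400],(800,600),interpolation=cv2.INTER_CUBIC))
E
```

```text
t: 6.67
tcp_pos: [491.9, -249.7, 145.0]
eef_rot: [0.935, -0.354, -0.001, 0.0]
force: [-0.4, -1.1, -0.3]
gripper_width: 85.4
[ 491.94213489 -249.72068793  144.97866418] [ 9.35058496e-01 -3.54491915e-01 -9.56426384e-04  4.20956465e-04] -41.52464016233948 [-0.04310632  0.58048605  0.6703676   1.89022826 -0.47496345  0.83703827
  0.1498652 ]
```

View pics/w3.png

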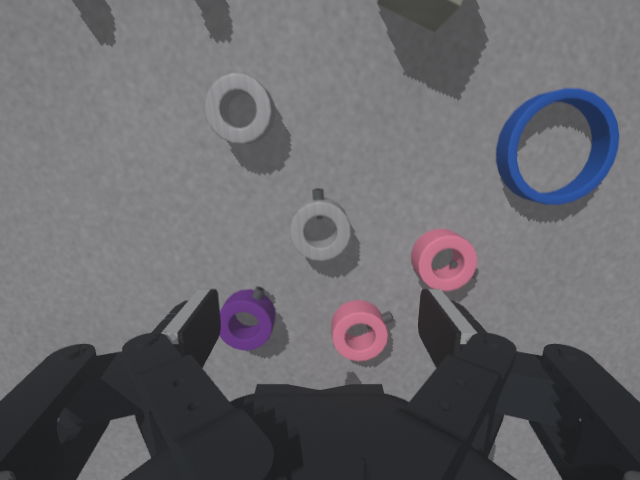

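View pics/w3a.png

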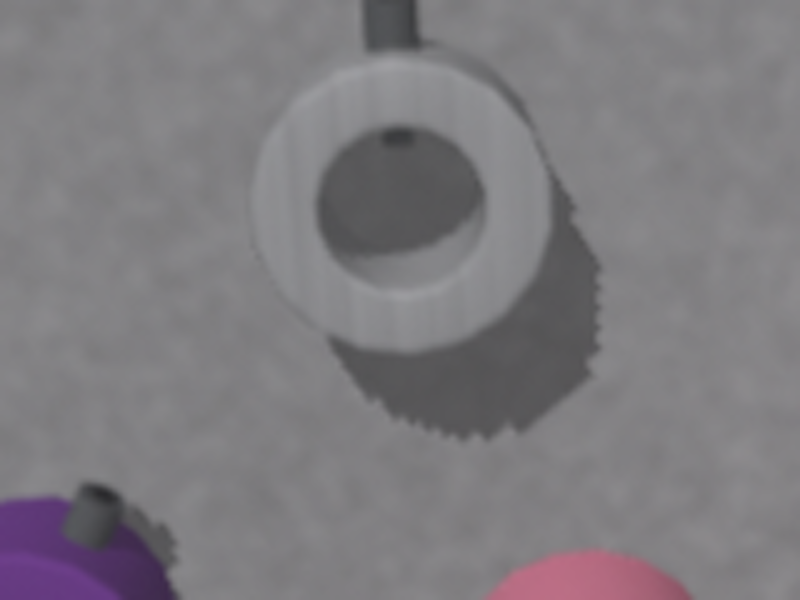

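Run:
```python
from h import *
c=np.load("pics/w3c.npy",allow_pickle=True).item()
a=lambda u:(u[0]*.2+240,u[1]*.2+190)
r=lambda x:np.round(x,1)
def circ(pts):
    A=np.c_[2*pts,np.ones(len(pts))]; s=np.linalg.lstsq(A,(pts**2).sum(1),rcond=None)[0]; return s[:2],np.sqrt(s[2]+s[:2]@s[:2])
o=atz(c,[a(u) for u in [(253,200),(270,275),(325,328),(405,352),(490,328),(550,215),(530,135),(480,80),(400,55),(320,82),(275,130)]],26)[:,:2]
i=atz(c,[a(u) for u in [(317,210),(335,260),(403,294),(465,262),(486,205),(470,155),(340,150)]],26)[:,:2]
print(circ(o),circ(i))
t=atz(c,[(318,190),a((399,138))],13); d=t[0]-t[1]; print(r(t),"len",np.linalg.norm(d),"yaw",np.degrees(np.arctan2(d[1],d[0])))
g=circ(o)[0]; d=t[0][:2]-g; print("from centre",np.linalg.norm(d),np.degrees(np.arctan2(d[1],d[0])))
t=atz(c,[a((390,48))],13);d=t[0][:2]-g; print("stub root",np.linalg.norm(d),np.degrees(np.arctan2(d[1],d[0])))
# improved: z-edge of stub in picture
p=cv2.imread("pics/w3.png"); cv2.imwrite("pics/w3b.png",cv2.resize(p[180:232,285:355],(800,594),interpolation=cv2.INTER_CUBIC))
```

```text
(array([ 492.98171474, -249.98961271]), np.float64(24.33861907846964)) (array([ 492.82177812, -250.04411483]), np.float64(13.89248382733522))
[[ 512.8 -224.7   13. ]
 [ 498.5 -243.    13. ]] len 23.180085461063445 yaw 52.11958367812945
from centre 32.12342046823552 52.00082554941858
stub root 24.20978122814676 53.18633143967036
```

View pics/w3b.png

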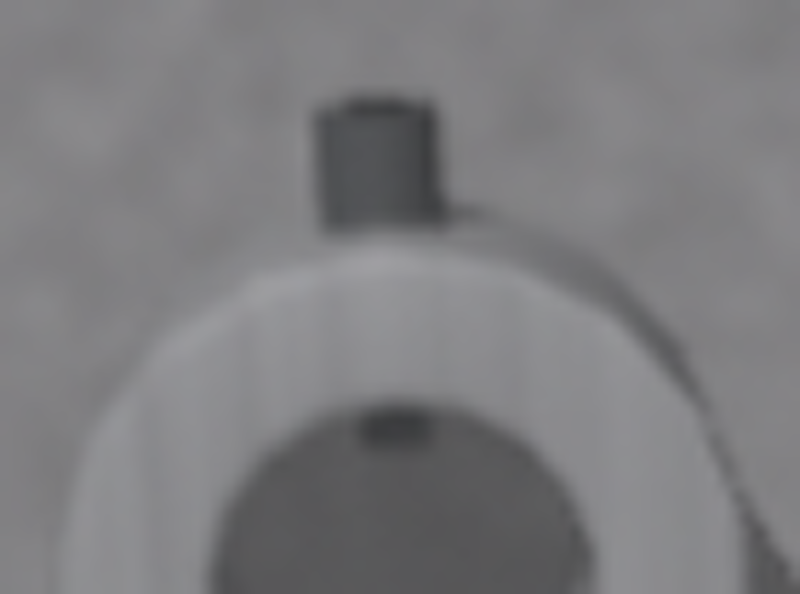

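```bash
python3 -m crank '[0,1,-0.4,25,-3.7, 0,0,0,30,0, 0,0,0,30,0, 0,0,0,25,0, 0,0,0,15,0, 0,0,0,10,0, 0,0,0,6,0, 0,0,0,2,0, 0,0,0,0,0]' 50
python3 - <<'E'
from h import *
from station import arm
s=arm.read_state(); print(s['tcp_pos'],s['eef_rot'],s['force'],np.degrees(2*np.arctan2(s['eef_rot'][1],s['eef_rot'][0])))
E
```

```text
t: 7.47
tcp_pos: [494.8, -247.4, 3.5]
eef_rot: [0.947, -0.322, 0.0, -0.0]
force: [0.0, 0.0, 1.0]
gripper_width: 85.6
[ 494.84440864 -247.38053918    3.54349907] [ 9.46749985e-01 -3.21969622e-01  1.62130457e-04 -4.20527594e-05] [0.04783757 0.01505547 1.00855892] -37.56416288885984
```

```bash
python3 -m crank '[0,0,0,0,0, 0,0,0,0,0]'; python3 -m crank '[0,0,0,0,0]'
```

```text
t: 7.63
tcp_pos: [495.1, -247.9, 4.2]
eef_rot: [0.947, -0.322, 0.001, 0.0]
force: [0.4, 0.1, 0.2]
gripper_width: 85.3
t: 7.72
tcp_pos: [494.9, -247.9, 4.1]
eef_rot: [0.947, -0.322, 0.001, 0.0]
force: [0.8, -0.0, 0.5]
gripper_width: 85.4
```

```bash
python3 -m crank '[0,0,2.8,3,0, 0,0,0,0,0, 0,0,0,0,0]'
python3 - <<'E'
from h import *
from station import arm,vision
s=arm.read_state(); c=vision.calibration("wrist"); p,d=vision.get_image("wrist")
cv2.imwrite("pics/w4.png",p[:,:,::-1]); np.save("pics/w4c.npy",c,allow_pickle=True)
E
```

```text
t: 7.97
tcp_pos: [492.5, -250.2, 0.3]
eef_rot: [0.947, -0.322, -0.0, 0.0]
force: [0.5, -0.6, -0.5]
gripper_width: 85.4
```

View pics/w4.png

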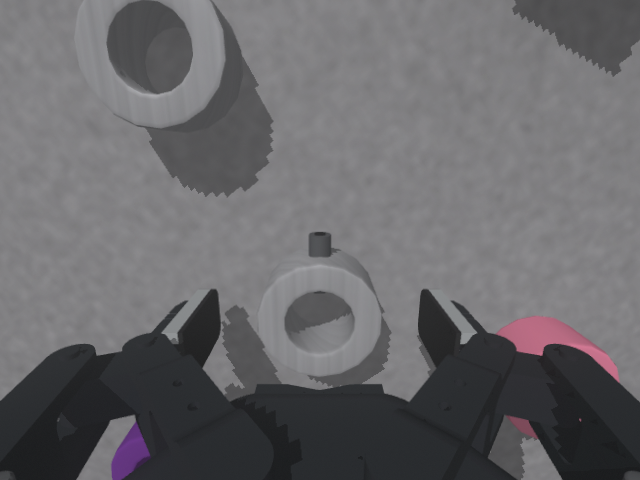

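```bash
python3 -m crank '[60,0,0,0,0, 90,0,0,0,0, 140,0,0,0,0, 255,0,0,0,0, 255,0,0,0,0, 255,0,0,0,0, 255,0,0,0,0, 255,0,0,0,0]' 50
python3 - <<'E'
from h import *
from station import arm,vision
s=arm.read_state(); print(s['tcp_pos'],s['eef_rot'],s['force'],np.degrees(2*np.arctan2(s['eef_rot'][1],s['eef_rot'][0])))
c=vision.calibration("wrist"); p,d=vision.get_image("wrist")
cv2.imwrite("pics/w5.png",p[:,:,::-1]); np.save("pics/w5c.npy",c,allow_pickle=True)
cv2.imwrite("pics/w5a.png",cv2.resize(p[220:400,200:440,::-1],(800,600),interpolation=cv2.INTER_CUBIC))
E
```

```text
t: 8.68
tcp_pos: [492.8, -250.0, 0.6]
eef_rot: [0.947, -0.322, 0.0, -0.0]
force: [-1.5, 0.8, 5.6]
gripper_width: 48.1
[ 492.84912037 -249.99681672    0.56688814] [ 9.46658360e-01 -3.22238928e-01  1.36230047e-04 -5.81087889e-05] [-1.53808316  0.77870816  5.55055154] -37.59676027109275
```

View pics/w5a.png

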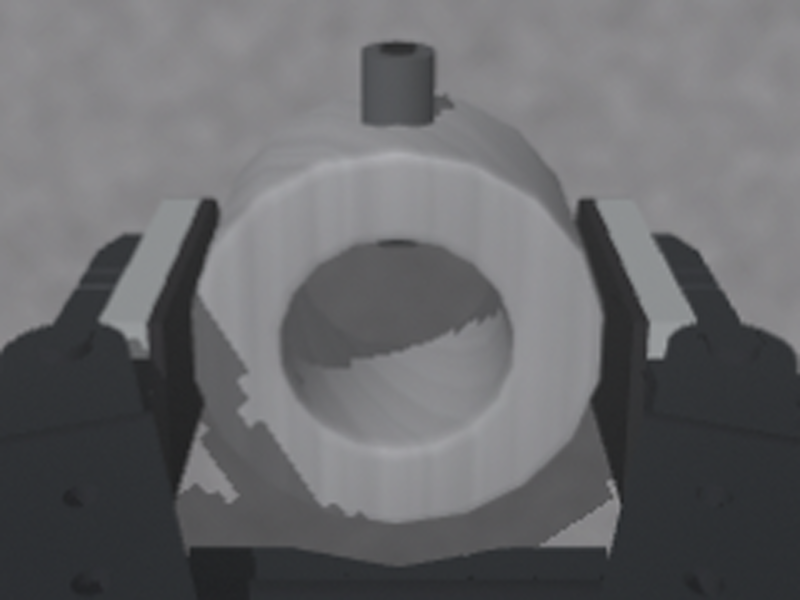

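```bash
python3 - <<'E'
from h import *
c=np.load("pics/w5c.npy",allow_pickle=True).item()
a=lambda u:(u[0]*.3+200,u[1]*.3+220)
def circ(pts):
    A=np.c_[2*pts,np.ones(len(pts))]; s=np.linalg.lstsq(A,(pts**2).sum(1),rcond=None)[0]; return s[:2],np.sqrt(s[2]+s[:2]@s[:2])
i=atz(c,[a(u) for u in [(280,345),(300,400),(345,438),(397,451),(450,435),(495,395),(513,340),(497,285),(450,250),(345,250),(300,285)]],26)[:,:2]
print(circ(i))
t=atz(c,[a((398,47)),a((397,242))],13);d=t[0]-t[1]; print(np.degrees(np.arctan2(d[1],d[0])),t,np.linalg.norm(t[0][:2]-circ(i)[0]))
E
python3 -m crank '[255,0,0,-5,0, 255,0,0,-10,0, 255,0,0,-20,0, 255,0,0,-25,0, 255,0,0,-30,0, 255,0,0,-30,0, 255,0,0,-20,0, 255,0,0,-10,0, 255,-5,-7,0,0, 255,-10,-14,0,0, 255,-17,-24,0,0, 255,-17,-24,0,0]'
```

```text
(array([ 492.49099952, -250.3183211 ]), np.float64(13.806629848148864))
52.08404662056299 [[ 512.87312233 -224.17027467   13.        ]
 [ 497.09862289 -244.4218758    13.        ]] 33.153450231293014
t: 9.73
tcp_pos: [495.0, -164.1, 149.0]
eef_rot: [0.946, -0.323, -0.001, 0.0]
force: [-1.1, 0.1, -2.0]
gripper_width: 48.4
```

```bash
python3 -m crank '[255,-17,-24,0,0, 255,-17,-24,0,0, 255,-17,-24,0,0, 255,-17,-24,0,0, 255,-17,-24,0,0, 255,-17,-24,0,0, 255,-17,-24,0,0, 255,-17,-24,0,0, 255,-13,-20,0,0, 255,-6,-10,0,0, 255,0,0,0,3, 255,0,0,0,5]'; python3 -m crank '[255,0,0,0,6, 255,0,0,0,6, 255,0,0,0,6, 255,0,0,0,6, 255,0,0,0,6, 255,0,0,0,6, 255,0,0,0,6, 255,0,0,0,6, 255,0,0,0,6, 255,0,0,0,6, 255,0,0,0,6, 255,0,0,0,6]';  python3 -m crank '[255,0,0,0,6, 255,0,0,0,6, 255,0,0,0,4, 255,0,0,0,1.7, 255,0,0,0,0, 255,0,0,0,0]'
python3 - <<'E'
from h import *
from station import arm,vision
s=arm.read_state(); print(s['tcp_pos'],s['eef_rot'],s['force'],np.degrees(2*np.arctan2(s['eef_rot'][1],s['eef_rot'][0])),s['joint_pos'])
c=vision.calibration("wrist"); p,d=vision.get_image("wrist")
cv2.imwrite("pics/w6.png",p[:,:,::-1]); np.save("pics/w6c.npy",c,allow_pickle=True)
E
```

```text
t: 10.73
tcp_pos: [507.7, 106.0, 149.1]
eef_rot: [0.922, -0.387, -0.001, 0.001]
force: [0.2, -0.6, -3.1]
gripper_width: 48.5
t: 11.73
tcp_pos: [507.8, 104.7, 149.3]
eef_rot: [-0.516, 0.857, 0.0, -0.001]
force: [0.1, -0.1, -3.2]
gripper_width: 48.2
t: 12.23
tcp_pos: [508.3, 104.8, 149.8]
eef_rot: [-0.381, 0.925, -0.0, -0.001]
force: [0.1, 0.2, -2.3]
gripper_width: 48.3
[508.27848275 104.79208093 149.76347787] [-3.81069689e-01  9.24546149e-01 -1.53915906e-04 -5.35850234e-04] [ 0.08952362  0.22283849 -2.29478803] 224.79992214405908 [-0.97873704  0.77171958  1.21515842  1.97338054 -0.85745984  1.0426149
 -1.71771592]
```

View pics/w6.png

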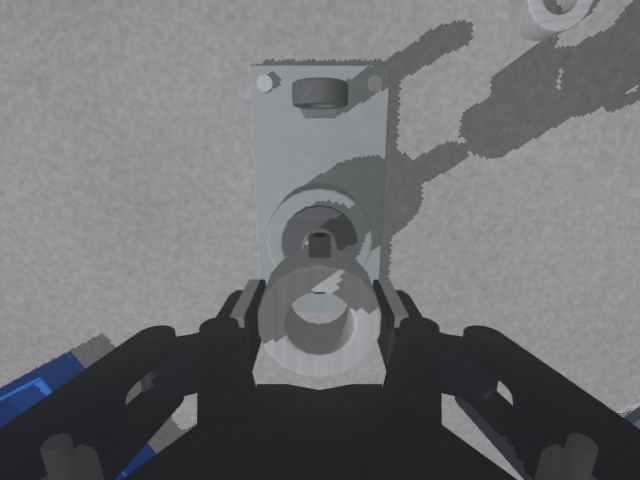

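Run:
```python
from h import *
p=cv2.imread("pics/w6.png")
cv2.imwrite("pics/w6a.png",cv2.resize(p[55:265,240:400],(600,788)[:2],interpolation=cv2.INTER_CUBIC)[:600])
cv2.imwrite("pics/w6b.png",cv2.resize(p[210:390,220:420],(666,600),interpolation=cv2.INTER_CUBIC))
```

```text
(no output)
```

View pics/w6a.png

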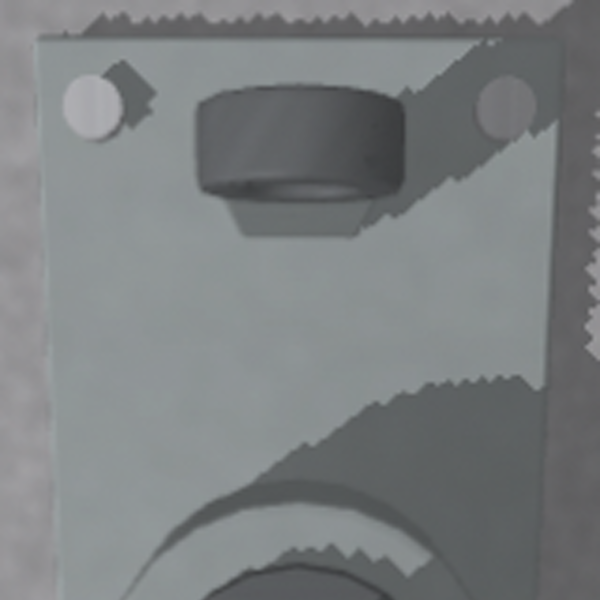

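View pics/w6b.png

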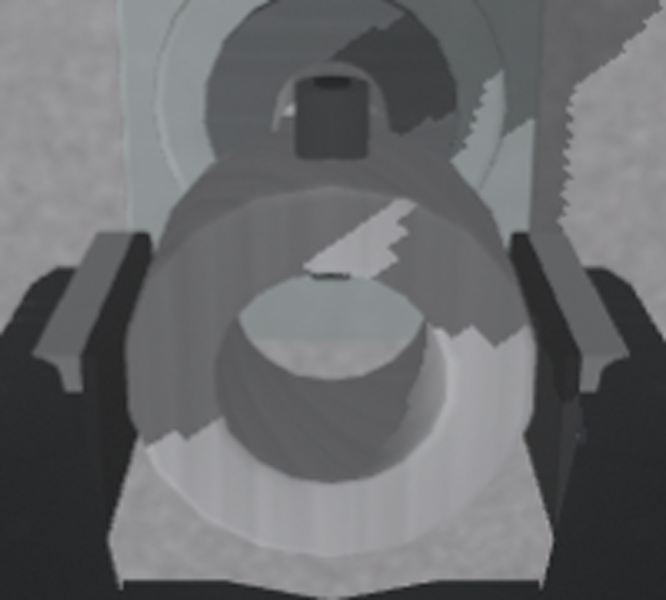

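Run:
```python
from h import *
c=np.load("pics/w6c.npy",allow_pickle=True).item()
a=lambda u:(u[0]*160/600+240,u[1]*160/600+55)
b=lambda u:(u[0]*.3+220,u[1]*.3+210)
th=np.radians(-45.3); ex=np.array([np.cos(th),np.sin(th)]); ey=np.array([-ex[1],ex[0]]); O=np.array([507.8,105.5])
def S(n,uv,z):
    w=atz(c,[uv],z)[0,:2]-O; print(n,np.round([w@ex,w@ey],2))
S("cornerL",a((38,38)),12);S("cornerR",a((563,38)),12)
S("mouth (bottom of top rim)",a((300,192)),112)
S("ring L",a((195,145)),102);S("ring R",a((406,145)),102)
S("housing left in",b((207,95)),60);S("housing right in",b((455,95)),60)
S("bore L",b((216,370)),175.2);S("bore R",b((446,370)),175.2);S("bore far",b((331,275)),175.2);S("bore near",b((331,482)),175.2)
S("stub",b((332,78)),162.2)
```

```text
cornerL [128.73  52.93]
cornerR [128.85 -54.84]
mouth (bottom of top rim) [87.56 -0.47]
ring L [94.99 14.41]
ring R [ 95.02 -15.56]
housing left in [ 3.55 26.57]
housing right in [  3.57 -27.23]
bore L [ 1.47 13.49]
bore R [  1.47 -13.61]
bore far [13.63 -0.04]
bore near [-13.72  -0.07]
stub [33.63 -0.17]
```

```bash
python3 -m crank '[255,0.4,0,5,0.1, 255,0,0,10,0, 255,0,0,8,0, 255,0,0,3,0, 255,0,0,0,0, 255,0,0,0,0]'; python3 -m crank '[255,0,0,2,0, 255,0,0,2,0, 255,0,0,1,0, 255,0,0,0,0]'
```

```text
t: 12.78
tcp_pos: [508.3, 104.6, 124.0]
eef_rot: [-0.379, 0.925, -0.0, -0.0]
force: [0.1, 0.4, -1.7]
gripper_width: 48.4
t: 13.12
tcp_pos: [508.3, 104.8, 119.2]
eef_rot: [-0.38, 0.925, 0.0, -0.0]
force: [-0.5, -0.3, -2.3]
gripper_width: 48.1
```

```bash
python3 -m crank '[255,0,0,2,0, 255,0,0,2,0, 255,0,0,2,0, 255,0,0,1,0, 255,0,0,0,0]'; python3 -m crank '[255,0,0,1,0, 255,0,0,1,0, 255,0,0,1,0, 255,0,0,0,0]'
```

```text
t: 13.53
tcp_pos: [508.2, 104.8, 112.0]
eef_rot: [-0.379, 0.925, 0.0, -0.0]
force: [0.3, 0.5, -2.7]
gripper_width: 48.4
t: 13.87
tcp_pos: [508.3, 104.8, 109.1]
eef_rot: [-0.379, 0.925, 0.0, -0.0]
force: [-0.3, 0.1, -2.5]
gripper_width: 48.5
```

```bash
python3 -m crank '[255,0,0,1,0, 255,0,0,2,0, 255,0,0,2,0, 255,0,0,2,0, 255,0,0,0,0]'
python3 - <<'E'
from h import *
from station import arm,vision
c=vision.calibration("wrist"); p,d=vision.get_image("wrist")
np.save("pics/w7c.npy",c,allow_pickle=True);cv2.imwrite("pics/w7.png",p[:,:,::-1])
cv2.imwrite("pics/w7a.png",cv2.resize(p[210:390,220:420,::-1],(666,600),interpolation=cv2.INTER_CUBIC))
E
```

```text
t: 14.28
tcp_pos: [508.2, 104.8, 101.9]
eef_rot: [-0.379, 0.925, 0.0, -0.0]
force: [-1.3, -0.1, -2.4]
gripper_width: 48.1
```

View pics/w7a.png

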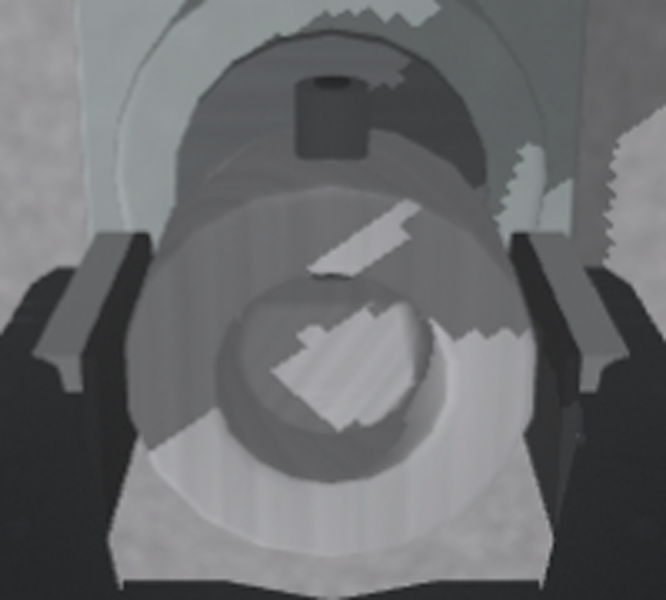

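```bash
python3 -m crank '[255,0.4,0,2,0, 255,0,0,3,0, 255,0,0,3,0, 255,0,0,2,0, 255,0,0,1.5,0, 255,0,0,0.8,0, 255,0,0,0,0, 255,0,0,0,0]'
python3 - <<'E'
from h import *
from station import arm,vision
s=arm.read_state(); print(s['tcp_pos'],s['eef_rot'],s['force'],s['torque'],np.degrees(2*np.arctan2(s['eef_rot'][1],s['eef_rot'][0])))
for n in("wrist","side","scene"):
    c=vision.calibration(n); p,d=vision.get_image(n); np.save(f"pics/{n}8c.npy",c,allow_pickle=True);cv2.imwrite(f"pics/{n}8.png",p[:,:,::-1])
    if n=="wrist": cv2.imwrite("pics/w8a.png",cv2.resize(p[60:390,200:440,::-1],(436,600),interpolation=cv2.INTER_CUBIC))
    if n=="side": cv2.imwrite("pics/s8a.png",cv2.resize(p[170:305,250:430,::-1],(800,600),interpolation=cv2.INTER_CUBIC))
    if n=="scene": cv2.imwrite("pics/c8a.png",cv2.resize(p[165:300,250:430,::-1],(800,600),interpolation=cv2.INTER_CUBIC))
E
```

```text
t: 15.0
tcp_pos: [508.1, 104.4, 90.0]
eef_rot: [-0.379, 0.925, -0.0, -0.0]
force: [0.2, -0.2, -2.0]
gripper_width: 47.9
[508.12950331 104.42772824  90.00506044] [-3.79422807e-01  9.25223396e-01 -3.01072195e-05 -9.51148388e-06] [ 0.18946764 -0.16977526 -1.96702245] [-0.03605511 -0.03322123 -0.00869156] 224.59586915330692
```

View pics/w8a.png

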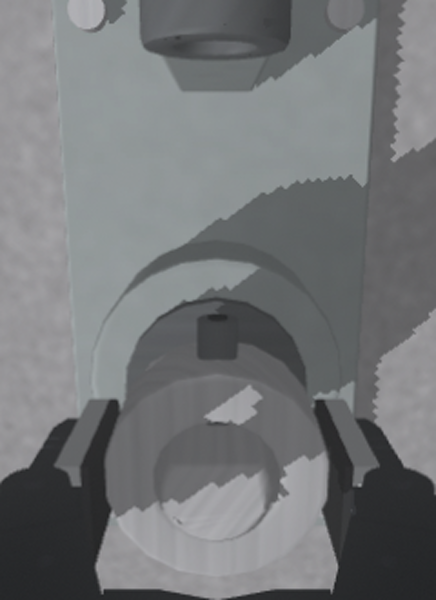

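View pics/s8a.png

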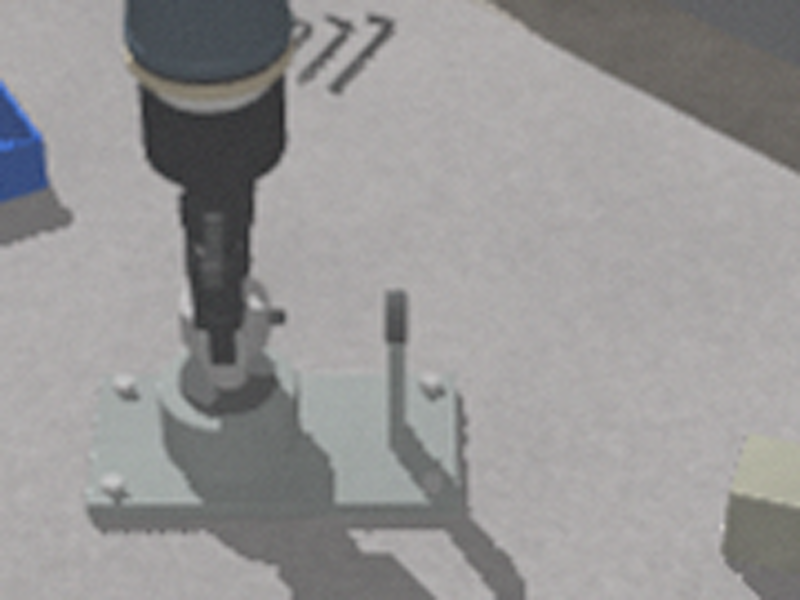

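View pics/c8a.png

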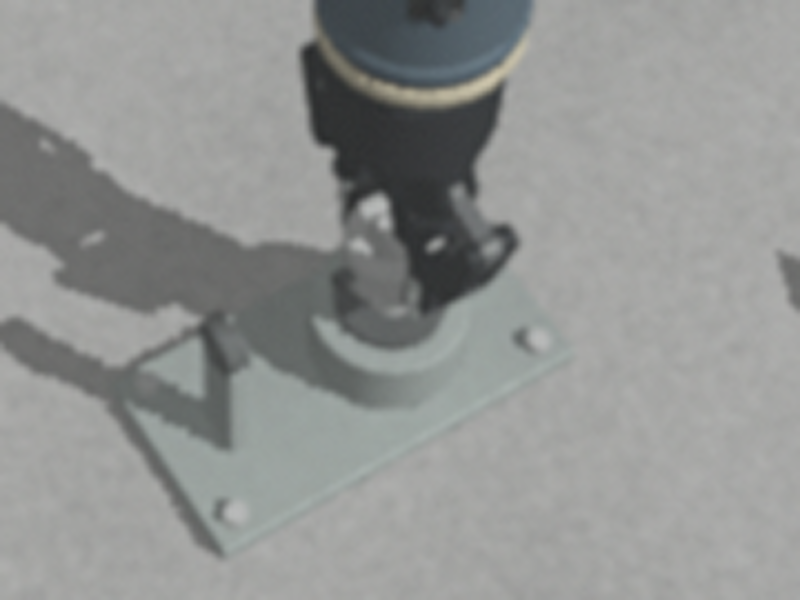

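```bash
python3 -m crank '[255,0,0,0.3,0, 255,0,0,0,0, 255,0,0,0,0, 255,0,0,0,0]'
python3 - <<'E'
from h import *
from station import arm,vision
s=arm.read_state(); print(s['tcp_pos'],s['eef_rot'],s['force'],np.degrees(2*np.arctan2(s['eef_rot'][1],s['eef_rot'][0])),s['gripper_width'])
c=np.load("pics/wrist8c.npy",allow_pickle=True).item()
b=lambda u:(u[0]*.55+200,u[1]*.55+60)
th=np.radians(-45.3); ex=np.array([np.cos(th),np.sin(th)]); ey=np.array([-ex[1],ex[0]]); O=np.array([507.8,105.5])
for n,u,z in [("stub out",(217,317),102.4),("bore",(217,482),115.4),("ringL",(140,30),102),("ringR",(291,30),102)]:
    w=atz(c,[b(u)],z)[0,:2]-O; print(n,np.round([w@ex,w@ey],2))
E
```

```text
t: 15.48
tcp_pos: [508.1, 104.5, 89.7]
eef_rot: [-0.379, 0.925, -0.0, 0.0]
force: [0.2, -0.0, -1.9]
gripper_width: 47.9
[508.11333293 104.46655324  89.72031929] [-3.79478871e-01  9.25200403e-01 -8.88613457e-06  4.88506446e-06] [ 0.20028138 -0.0024675  -1.94679343] 224.6028129304525 47.887408327267934
stub out [33.37 -0.58]
bore [-0.2  -0.49]
ringL [92.34 14.6 ]
ringR [ 92.26 -15.45]
```

```bash
python3 -c "
from station import ticket; print(ticket.hand_in())"
```

```text
the job is handed in; nothing more can be done
None
```

The job is handed in at 15.5 s, with the gripper still holding the collar level on the shaft and its screw in line with the guide's hole.

- **Flat:** I closed the fingers on the bare end and they stopped at 18.4 mm, so a pad was on the flat. I then turned the shaft about 65° clockwise. The wrist picture showed the flat facing the guide: its normal at −44.9°, the stand at −45.3°.
- **Collar:** I took the grey collar with the screw and lowered it over the shaft in small steps. The vertical force stayed at the collar's own weight (−1.7 to −2.7 N) with sideways force of about 1 N or less, so nothing was forced.
- **Final checks:**
  - The gripper is upright and the collar did not slip in it.
  - The screw is at about 102.1 mm height (target 102 mm) and points to −45.4°. Its line is within about 0.2 mm sideways of the guide's ring centre.
- **Disagreements:**
  - The scene and side cameras differed by 5–7 mm in position, so I relied on the wrist camera and the finger contact.
  - The opening read about 2 mm low on the 50 mm collar (47.9–48.5 mm).
- **Other objects:** I did not touch the plain ring, cube, tape or tray, but I took no separate final picture of each to confirm it.

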